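Set the jar stop and bring the jar up to it

TASK

Get the jar board ready for seaming: push the blue stop along its rail towards the yellow marker until it clicks into the notch there, and then push the steel-lidded jar along the board's track until it stands against the stop, with the stop still clicked in its notch. Only push with the fingers: do not lift or tip the jar, and leave everything else on the counter where it is.

Things in the scene. Friction and masses are not known exactly. Their poses are not given: they have to be found in the camera images.
- board: fixed wooden jar board, 200 x 460 mm, 18 mm thick. Origin: centre of its underside; x across it (away from the robot), y along rail and track (robot's left). Jar track centred on x = -30 mm, 92 mm wide between guide strips 12 mm high, open at both ends. Aluminium rail centred on x = +62 mm, 24 mm wide, top 30 mm above the counter. The stop starts at the -y part, the jar on the +y part
- stop (a joint): blue stop on the rail, m: 0 at the -y end, grows along the board's +y to 0.27; at 0 its middle is at board y = -180 mm. Slides with 1 to 2 N; climbing a ridge of the notch takes 9 to 12 N, then it snaps on 9 mm by itself and the force drops. An equal second ridge follows: pushing on hard runs it past. In the notch it holds against about 9 N either way
- stop_mid (a point): top of the stop's carriage, over the rail, mid-length, 66 mm above the counter; axes as the board's. The carriage is 44 mm across the rail, 36 mm along it, and can be pushed on its end faces 38 to 66 mm above the counter. Its arm (12 mm thick, 36 to 72 mm above the counter) reaches in -x across the track; the arm's -y face lies 6 mm to +y of this point
- stop_face (a point): centre of the black rubber face on the +y side of the stop's arm, over the middle of the track, 54 mm above the counter; the face looks along +y, where the jar comes to rest. Axes as the board's
- pin (a joint): height in m of the brass spring pin in the stop: 0 when it is down on the rail or down in the notch, up to 0.004 while it rides over a ridge
- notch (a point): middle of the notch on the rail's top, between two round ridges 18 mm apart and 4 mm high, on a steel clip clamped anywhere along the rail; axes as the board's. The stop is clicked in when stop_mid is level with it along the rail (it centres itself within 1 mm). A yellow marker tab (16 mm wide, 26 mm high) stands level with it, 33 mm beyond the rail's middle in +x
- jar: clear half-litre glass jar with a steel lid on it, standing in the track, 86 mm diameter (round and straight up to 83 mm above its foot), 112 mm high over the lid, 0.25 to 0.45 kg, slides with 1 to 3 N. Origin: centre of its underside (18 mm above the counter). It has 3 mm play on each side between the guide strips
- spare_jar: bystander: same kind of jar with a gold lid, 86 mm diameter, 112 mm high, on the counter. Origin: centre of underside
- mug: bystander: white enamel mug, 82 mm diameter, 85 mm high, handle on its +y side. Origin: centre of underside
- seamer: bystander: steel hand seamer, a 92 mm disc with a pivoting lever 60 mm above the counter reaching 105 mm from its axis, with an upright wooden knob up to 103 mm high. Origin: centre of underside
- opener: bystander: red plastic jar opener lying flat, about 190 x 80 mm, 14 mm high. Origin: underside, near its middle
- tamper: bystander: wooden tamper standing upright, 58 mm diameter, 182 mm high. Origin: centre of underside
- lids: bystander: stack of gold tin lids, 82 mm diameter, 23 mm high. Origin: centre of underside
Things that resemble listed ones, but are neither listed nor needed, are in the scene too. What is shaped like the jar but pink or purple is not meant.

How it is judged:
On the way, in this order (a step that is already met when the one before it is completed fails the run):
1. the stop is clicked into the notch, the jar not yet at it (y of stop_mid in the frame of notch between -0.003 and 0.003 m and value of joint pin below 0.0015 m and y of jar in the frame of stop_face above 0.05 m), for 0.2 s.
2. the jar stands against the stop, the stop still in its notch (y of stop_mid in the frame of notch between -0.003 and 0.003 m and value of joint pin below 0.0015 m and y of jar in the frame of stop_face between 0.038 and 0.047 m and z of jar in the frame of board between 0.014 and 0.022 m and angle between jar's own z axis and vertical below 0.08 rad and x of jar in the frame of board between -0.04 and -0.02 m), for 0.2 s.
At the end, for the whole second after the job is handed in: The stop sits in the notch (within 3 mm of its middle, pin down), and the jar stands upright in the track, at rest, within 4 mm of the stop's face (all of step 2 and linear speed of jar below 0.01 m/s and velocity of joint stop between -0.01 and 0.01 m/s); the robot touches nothing.
It fails at once if the jar is lifted off the board (z of jar in the frame of board above 0.028 m).
It fails at once if the jar is tipped (angle between jar's own z axis and vertical above 0.3 rad).
It fails at once if something else on the counter is moved or knocked over (distance of any of spare_jar, mug, seamer, opener, tamper, lids from where it was at the start of the episode above 0.02 m or angle between any of spare_jar, mug, seamer, opener, tamper, lids's own z axis and vertical above 0.3 rad).
It also fails if it takes over 64 s, if anything falls off the work surface, if the arm or the gripper's body presses on something with over 40 N, if the wrist force passes 120 N, or if a joint passes its speed limit or range.

ROBOT

A 6-joint arm with a two-finger parallel gripper is mounted at the origin on the work surface. World frame = base frame: x ahead of the robot, y to its left, z up, the work surface at z = 0. Lengths are in m, angles in rad, forces in N, time in s.
With the tool pointing down it reaches from about 0.275 to 0.875 m from the base axis. Payload 12.5 kg.
Tool frame: the origin (TCP) lies midway between the tips of the shut fingers; the grasp point (between the pads) lies 19 mm behind it (robot.hold_point_z is the distance from the TCP to the grasp point, in m); z points along the fingers, y is the line along which they close (so a half turn about z gives the same grasp; the last joint's range is limited). The gripper opens to 85 mm and grips with 20 to 120 N. Pads are 22 mm wide; open, the fingers measure 114 mm over their backs; the gripper's body (76 mm by 85 mm) begins 54 mm behind the grasp point. The pads swing forward as they close: fully open they stand 13 mm farther back than shut.
Start: joints at [-1.392, 0.351, 1.652, -0, 1.139, -0.085], TCP at [0.143, -0.531, 0.231] pointing down, gripper open.
Joint ranges: [-2.75, 2.75], [-0.79, 2.1], [0.01, 2.65], [-1.57, 4.71], [0.07, 3.14], [-2.87, 2.87]. Speed limits (rad/s): [2.22, 2.22, 2.79, 3.14, 3.14, 3.14].

INTERFACE

Orientations are given as a rotation vector (axis times angle).
In Python, from rig import status, viewer, job, robot gives the robot as it stands.
- The arm moves only by the shell command python3 -m crank 'ROWS' [FORCE]. ROWS is JSON, a list of rows, each a list of 7 numbers: the shift along the tool's x, y, z in cm, then the turn, a rotation vector about the tool's x, y, z in rad, then the closure in counts, from 0 (fully open) to 255 (shut). A call has 1 to 5 rows; each row shifts and turns the commanded pose from where the row before left it, along the tool's axes as they then stand; what a row does not reach is not made up. A row lasts 1/12 s, in which the tool goes at most 41.7 mm and 7.16 degrees, less where a joint would pass 70% of its speed; a pose out of reach is approached as far as the arm can. A call is refused whole if a number of a shift passes 4.17 or a number of a turn 0.125, either way. A call with a gripper value outside its range is refused whole. The fingers move at their own pace and stop on an object; FORCE is the grip in N (left out, the last holds). Time passes only in rows, so rows that do not move let the fingers close. It gives the time, the measured TCP pose, the force, the opening and the grip force at its end, in the units of the state.
- status.read_state(): the state, without advancing time (a new reading comes with each control period).
- viewer.grab_frame(name): name is "scene" or "top" or "wrist"; returns (picture, depth): 480x640x3 uint8, red, green, blue; 480x640 float32, m along the optical axis (not along the pixel's ray), 0 where there is no reading.
- viewer.calibration(name): a dict with "fov_y" (degrees; the focal length in pixels is half the picture's height over the tangent of half this angle, whatever the lens; pixels are square), "cx", "cy" (the principal point, pixels), "D" ([k1, k2, p1, p2, k3] as OpenCV has them; the pictures are not rectified), "R" (3x3) and "t" (3): a world point X has camera coordinates R X + t; the wrist camera has in their place "mount" (4x4, takes a point from camera to tool coordinates, whose origin is the TCP and whose axes are the flange's). Camera axes: x right, y down, z forward; pixel columns grow to the right and rows downward; lengths in m; the calibration is good to about 2 mm. A picture is of the moment at which its call begins: read the wrist's pose just before it. calibration takes no time and is no camera call.
- job.hand_in(): hands the job in; it is judged then, once.
Trained networks look in the newest picture that a camera, given by its name, has taken for a name from the list of things; names that differ only in an ending like _2 or _b are one class to them, and where a whole thing is asked for, a point or a joint stands for the part that bears it (a point fixed in the world has none). Each returns a list of dicts, best first, with "conf" (0 to 1); they miss things now and then, are a little off and sometimes report something else, mostly with a low value. They report only what shows in the picture. A call takes as long as a camera call. They do not tell look-alikes from the thing itself.
- viewer.look_for(camera, thing): "point" ([x, y, z] in m, in world coordinates, good to about 4 mm: the middle of the surface that is visible of it).
- viewer.trace(camera, thing): "region" (480x640 bool, what is visible of it).
- viewer.landmark_of(camera, thing): "point" ([x, y, z] in m, in world coordinates, good to about 4 mm: a listed point, or the origin of a listed thing).
The state is a dict: "t": time; "joint_positions": joint angles; "joint_velocities": joint speeds; "effort": joint torques, N m; "position": TCP position; "tcp_rot": TCP orientation; "force": force on the tool from outside, world axes, zero at the start; "torque": the same for the moment, N m; "opening": opening from 0.0 (shut) to 1.0 (fully open); "grip_force": force on a finger pad.
Only numpy, scipy, OpenCV 4.12 (cv2) and the standard library are available. Lean on these libraries where they do the work, as an engineer would, in place of code of your own. Each camera call takes 0.05 s, during which the arm holds its last target. There are 200 camera calls.

## Working session

There is one attempt and no reset: what is moved stays moved. The work goes in short steps, Python scripts to look and compute and a shell command to move; the robot and the scene stay as the last step left them, time stands still between calls to the robot, and variables do not carry over. Pictures are saved under pics/ and viewed, at most 13 in all, crops included, and the job is handed in when it is done.

```bash
mkdir -p pics; ls; cat > h.py <<'E'
import numpy as np, cv2
from rig import status, viewer, job, robot
from scipy.spatial.transform import Rotation as Ro
def save(n,f):
    p,d=viewer.grab_frame(n); cv2.imwrite(f'pics/{f}.png',p[:,:,::-1]); np.save(f'pics/{f}.npy',d); return p,d
def K(c):
    f=240/np.tan(np.radians(c['fov_y'])/2); return np.array([[f,0,c['cx']],[0,f,c['cy']],[0,0,1]])
def world(n,uv,d):
    c=viewer.calibration(n); u=cv2.undistortPoints(np.array(uv,float).reshape(-1,1,2),K(c),np.array(c['D']))[:,0]
    X=np.c_[u,np.ones(len(u))]*np.array([d[int(round(v)),int(round(a))] for a,v in uv])[:,None]
    return (X-np.array(c['t']))@np.array(c['R'])
def st():
    s=status.read_state(); print('t',s['t'],'pos',np.round(s['position'],4),'rot',np.round(s['tcp_rot'],3),'F',np.round(s['force'],1),'op',s['opening']); return s
E
python3 - <<'E'
from h import *
s=st(); print(Ro.from_rotvec(s['tcp_rot']).as_matrix().round(3))
for n in ('top','scene'):
    save(n,n+'0')
    for k in ('board','stop_mid','stop_face','notch','jar','spare_jar','mug','seamer','tamper','lids','opener'):
        print(n,k,[(np.round(r['point'],3).tolist(),round(r['conf'],2)) for r in viewer.landmark_of(n,k)][:3])
E
```

```text
pics
t 0.0 pos [ 0.1434 -0.5306  0.2307] rot [-3.113 -0.413  0.   ] F [0.2 0.3 0.4] op 0.9991874078385744
[[ 0.965  0.261 -0.   ]
 [ 0.261 -0.965  0.001]
 [ 0.    -0.001 -1.   ]]
top board [([0.551, -0.0, 0.005], 0.96)]
top stop_mid [([0.626, -0.134, 0.069], 0.67)]
top stop_face [([0.534, -0.124, 0.052], 0.57)]
top notch [([0.617, -0.005, 0.031], 0.67)]
top jar [([0.346, 0.243, -0.0], 0.93), ([0.465, 0.351, -0.002], 0.64), ([0.5, 0.159, 0.019], 0.63)]
top spare_jar [([0.764, 0.184, 0.002], 0.93), ([0.626, -0.135, 0.067], 0.17)]
top mug [([0.787, 0.003, 0.0], 0.71), ([0.552, -0.0, 0.001], 0.4)]
top seamer []
top tamper []
top lids [([0.65, -0.454, 0.001], 0.65)]
top opener [([0.439, -0.45, 0.0], 0.86), ([0.65, -0.456, 0.001], 0.47)]
scene board [([0.553, -0.004, 0.005], 0.76)]
scene stop_mid []
scene stop_face [([0.534, -0.123, 0.057], 0.59)]
scene notch [([0.615, -0.006, 0.03], 0.47)]
scene jar [([0.466, 0.345, 0.003], 0.74), ([0.498, 0.16, 0.02], 0.68), ([0.348, 0.241, -0.001], 0.58)]
scene spare_jar [([0.759, 0.185, 0.0], 0.75)]
scene mug [([0.786, -0.002, 0.001], 0.86)]
scene seamer [([0.778, -0.208, 0.005], 0.65)]
scene tamper [([0.599, 0.442, -0.004], 0.77), ([0.764, 0.186, 0.0], 0.71)]
scene lids [([0.651, -0.455, 0.003], 0.74)]
scene opener [([0.438, -0.45, 0.002], 0.97)]
```

View pics/top0.png

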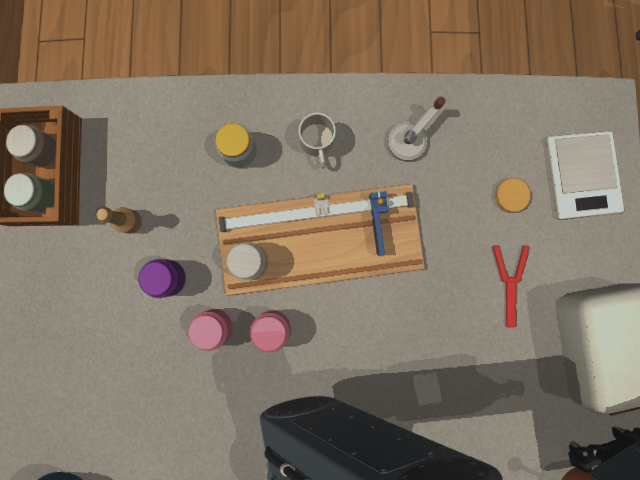

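View pics/scene0.png

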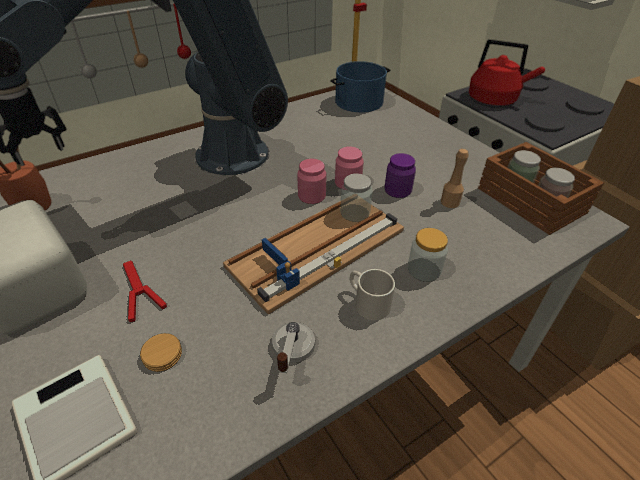

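The top view shows the board turned slightly. The stop is at about px (379,203), the yellow tab at (321,197), the steel-lidded jar at (246,261), and pink and purple look-alikes stand to the lower left. Next I'll get the board's yaw.

```bash
python3 - <<'E'
from h import *
d=np.load('pics/top0.npy')
W=world('top',[(222,214),(410,190),(421,265),(229,290),(235,221),(365,207),(321,196),(378,196),(246,261)],d); print(W.round(3))
for a,b in((0,1),(3,2),(4,5)):
    v=W[a]-W[b]; print(np.degrees(np.arctan2(-v[0],v[1])).round(2))
r=viewer.trace('top','board')[0]['region']; q=np.argwhere(r)[:,::-1]
P=world('top',[tuple(x) for x in q],d); P=P[(P[:,2]>.01)&(P[:,2]<.024)]
print(cv2.minAreaRect((P[:,:2]*1000).astype(np.float32)))
r=viewer.trace('top','stop_mid')[0]['region']; q=np.argwhere(r)[:,::-1]
P=world('top',[tuple(x) for x in q],d); P=P[(P[:,2]>.058)&(P[:,2]<.09)]
print(cv2.minAreaRect((P[P[:,0]>.59][:,:2]*1000).astype(np.float32)),P[:,2].max())
E
```

```text
[[ 0.609  0.222  0.019]
 [ 0.662 -0.212  0.015]
 [ 0.488 -0.232  0.022]
 [ 0.435  0.206  0.017]
 [ 0.592  0.19   0.033]
 [ 0.621 -0.105  0.028]
 [ 0.645 -0.005  0.05 ]
 [ 0.641 -0.131  0.067]
 [ 0.499  0.153  0.133]]
6.85
6.85
5.7
((551.2360229492188, -1.776641845703125), (200.3097381591797, 460.09613037109375), 7.00542688369751)
((621.1722412109375, -134.70909118652344), (58.07927703857422, 37.16972351074219), 6.238421440124512) 0.08989155486830847
```

```bash
python3 -m crank '[[0,0,0,0,0,0.0715,255],[0,0,0,0,0,0.0715,255],[1.5,-3.45,0,0,0,0,255],[1.5,-3.45,0,0,0,0,255],[1.5,-3.45,0,0,0,0,255]]'; python3 -m crank '[[1.5,-3.45,0,0,0,0,255],[1.5,-3.45,0,0,0,0,255],[1.5,-3.45,0,0,0,0,255],[1.5,-3.45,0,0,0,0,255],[1.5,-3.45,0,0,0,0,255]]'; python3 -m crank '[[4.1,0,0,0,0,0,255],[4.1,0,0,0,0,0,255],[4.1,0,0,0,0,0,255],[4.1,0,0,0,0,0,255],[4.1,0,0,0,0,0,255]]'; python3 -m crank '[[4.1,0,0,0,0,0,255],[4.1,0,0,0,0,0,255],[4.1,0,0,0,0,0,255],[4.1,0,0,0,0,0,255],[4.1,0,0,0,0,0,255]]'; python3 -m crank '[[0,0,0,0,0,0,255]]'
cat >> h.py <<'E'
R7=np.radians(6.9); C=np.array([.5512,-.0018])
def brd(p): # world xy -> board xy
    d=np.asarray(p)[:2]-C; return np.array([d@[np.cos(R7),np.sin(R7)], d@[-np.sin(R7),np.cos(R7)]])
def near():
    s=st(); print('board mm',(brd(s['position'])*1000).round(1),'yaw',np.degrees(np.arctan2(*Ro.from_rotvec(s['tcp_rot']).as_matrix()[[1,0],0])).round(2)); return s
E
python3 - <<'E'
from h import *
near()
d=np.load('pics/top0.npy'); print(world('top',[(405,200),(409,199),(412,201)],d).round(3))
save('wrist','w1')
for k in('stop_mid','notch','stop_face'): print(k,[(brd(r['point'])*1000).round(1).tolist()+[round(r['conf'],2)] for r in viewer.landmark_of('wrist',k)])
E
```

```text
t: 1.72
position: [0.1757, -0.4214, 0.2309]
tcp_rot: [-3.136, -0.188, 0.0]
force: [1.6, -0.4, 0.7]
opening: 0.301
grip_force: 0.0
t: 2.13
position: [0.2293, -0.2409, 0.2314]
tcp_rot: [3.135, 0.189, 0.001]
force: [0.8, -0.3, 0.1]
opening: 0.001
grip_force: 0.0
t: 2.55
position: [0.4349, -0.2169, 0.2314]
tcp_rot: [3.135, 0.19, 0.001]
force: [-0.6, -0.7, 0.2]
opening: -0.001
grip_force: 0.0
t: 2.97
position: [0.6382, -0.1924, 0.2311]
tcp_rot: [-3.136, -0.19, 0.0]
force: [0.7, -0.8, 1.0]
opening: 0.002
grip_force: 0.0
t: 3.05
position: [0.6413, -0.1916, 0.2296]
tcp_rot: [-3.135, -0.193, -0.002]
force: [1.7, -0.5, 0.2]
opening: -0.001
grip_force: 0.0
t 3.05 pos [ 0.6413 -0.1916  0.2296] rot [-3.135e+00 -1.930e-01 -2.000e-03] F [ 1.7 -0.5  0.2] op -0.0006545634665821038
board mm [  66.6 -199.3] yaw 7.05
[[ 0.637 -0.197  0.028]
 [ 0.638 -0.205  0.038]
 [ 0.633 -0.211  0.04 ]]
stop_mid [[64.1, -143.1, 0.9], [235.9, -21.5, 0.49]]
notch [[62.3, -14.0, 0.71]]
stop_face [[-29.2, -121.4, 0.7]]
```

View pics/w1.png

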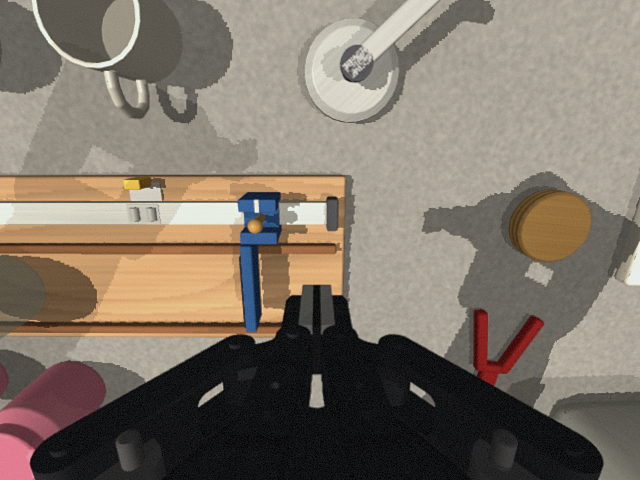

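The wrist view shows the stop carriage at (259,218), the clip with its ridges at (143,213) and the tab beside it, and nothing in the push path. The rail's black end block is 40 mm high, so I'll keep the tips at 50 mm.

```bash
python3 -m crank '[[-0.1,0,3.6,0,0,0,255],[-0.1,0,3.6,0,0,0,255],[-0.1,0,3.6,0,0,0,255],[-0.1,0,3.6,0,0,0,255],[-0.1,0,3.6,0,0,0,255]]' >/dev/null; python3 -m crank '[[0,0,0,0,0,0,255],[0,-1,0,0,0,0,255],[0,-1,0,0,0,0,255],[0,0,0,0,0,0,255]]'; python3 -c "from h import *;near()"; python3 -m crank '[[0,-1,0,0,0,0,255],[0,-1,0,0,0,0,255],[0,-1,0,0,0,0,255],[0,0,0,0,0,0,255]]';python3 -c "from h import *;near()"
```

```text
t: 4.0
position: [0.6299, -0.1723, 0.0543]
tcp_rot: [3.135, 0.191, 0.005]
force: [0.0, 0.7, 0.2]
opening: 0.004
grip_force: 0.0
t 4.0 pos [ 0.6299 -0.1723  0.0543] rot [3.135 0.191 0.005] F [0.  0.7 0.2] op 0.0043848090857249705
board mm [  57.6 -178.7] yaw 6.98
t: 4.33
position: [0.6252, -0.1419, 0.0519]
tcp_rot: [-3.135, -0.192, -0.0]
force: [0.2, 0.4, 0.0]
opening: -0.001
grip_force: 0.0
t 4.3333 pos [ 0.6252 -0.1419  0.0519] rot [-3.135 -0.192 -0.   ] F [0.2 0.4 0. ] op -0.0009539455063005255
board mm [  56.7 -148. ] yaw 7.0
```

```bash
python3 - <<'E'
from h import *
p,d=save('top','t2')
for k in('stop_mid','stop_face','notch'): print(k,[(brd(r['point'])*1000).round(1).tolist()+[round(r['conf'],2)] for r in viewer.landmark_of('top',k)])
cv2.imwrite('pics/t2c.png',cv2.resize(p[150:310,200:440,::-1],None,fx=3,fy=3))
E
```

```text
stop_mid [[-33.9, 165.5, 0.42]]
stop_face []
notch [[65.1, -12.8, 0.7]]
```

View pics/t2c.png

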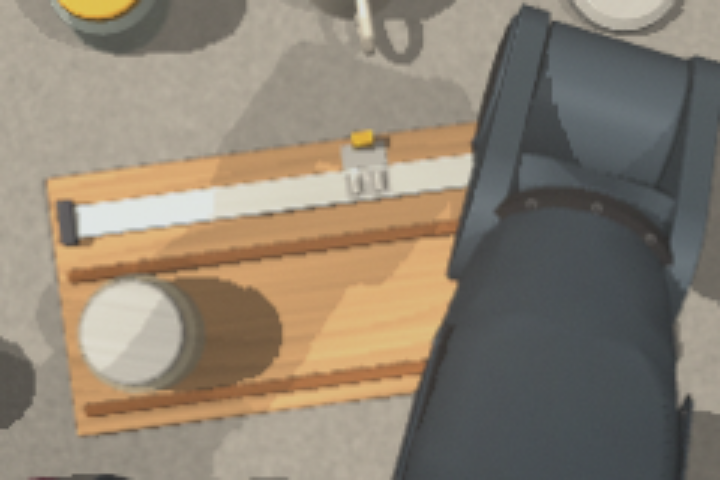

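The arm hides the stop from the top camera, but the ridges at (367,182) and the tab are visible. I'll use the wrist camera for the stop.

```bash
python3 -m crank '[[0.2,-0.5,0,0,0,0,255],[0.2,-0.5,0,0,0,0,255],[0,-0.5,0,0,0,0,255],[0,-0.5,0,0,0,0,255]]'; python3 - <<'E'
from h import *
near()
p,d=save('wrist','w2')
for k in('stop_mid','stop_face','notch'): print(k,[(brd(r['point'])*1000).round(1).tolist()+[round(r['conf'],2)] for r in viewer.landmark_of('wrist',k)])
E
```

```text
t: 4.87
position: [0.6271, -0.1233, 0.0512]
tcp_rot: [3.136, 0.19, 0.001]
force: [0.8, -1.3, -0.3]
opening: 0.004
grip_force: 0.8
t 4.8667 pos [ 0.6271 -0.1233  0.0512] rot [3.136e+00 1.900e-01 1.000e-03] F [ 0.8 -1.3 -0.3] op 0.003751858834014556
board mm [  60.7 -129.7] yaw 6.92
stop_mid [[59.7, -107.9, 0.84]]
stop_face []
notch [[61.0, -12.0, 0.9]]
```

View pics/w2.png

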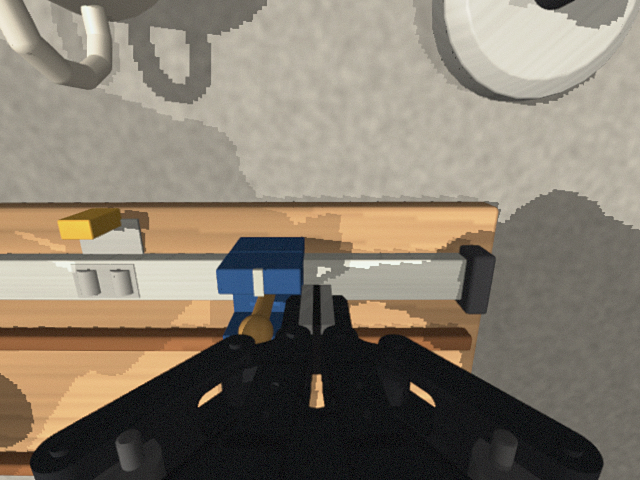

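The wrist view shows the fingertips at (317,300) against the carriage's -y end face, right edge about u=302, which agrees with the 1.3 N reading. The ridges are at (88,281) and (120,281). I'll push on to just short of the first ridge.

```bash
python3 -m crank '[[0,-0.8,0,0,0,0,255],[0,-0.8,0,0,0,0,255],[0,-0.8,0,0,0,0,255],[0,-0.8,0,0,0,0,255]]'; python3 -m crank '[[0,-0.8,0,0,0,0,255],[0,-0.8,0,0,0,0,255],[0,-0.6,0,0,0,0,255],[0,0,0,0,0,0,255]]'; python3 - <<'E'
from h import *
near()
p,d=save('wrist','w3')
for k in('stop_mid','stop_face','notch'): print(k,[(brd(r['point'])*1000).round(1).tolist()+[round(r['conf'],2)] for r in viewer.landmark_of('wrist',k)])
E
```

```text
t: 5.4
position: [0.6228, -0.0911, 0.0513]
tcp_rot: [3.136, 0.19, -0.0]
force: [0.2, -1.2, 0.9]
opening: 0.002
grip_force: 1.0
t: 5.73
position: [0.6202, -0.0686, 0.0513]
tcp_rot: [-3.135, -0.191, 0.001]
force: [1.0, 0.0, -0.5]
opening: 0.0
grip_force: 0.0
t 5.7333 pos [ 0.6202 -0.0686  0.0513] rot [-3.135e+00 -1.910e-01  1.000e-03] F [ 1.   0.  -0.5] op 0.00045244042083505644
board mm [ 60.4 -74.6] yaw 6.98
stop_mid [[61.7, -49.3, 0.79]]
stop_face []
notch [[60.7, -13.1, 0.9]]
```

```bash
python3 -m crank '[[0,-0.6,0,0,0,0,255],[0,-0.5,0,0,0,0,255],[0,-0.4,0,0,0,0,255],[0,0,0,0,0,0,255]]'|grep -E 'pos|force:'; for i in 1; do :; done; python3 -m crank '[[0,-0.2,0,0,0,0,255],[0,-0.2,0,0,0,0,255]]'|grep -E 'pos|^force'; python3 -m crank '[[0,-0.2,0,0,0,0,255]]'|grep -E 'pos|^force'; python3 -m crank '[[0,-0.2,0,0,0,0,255]]'|grep -E 'pos|^force'
```

```text
position: [0.6184, -0.0543, 0.0513]
force: [0.6, -0.3, -1.3]
grip_force: 0.0
position: [0.618, -0.0512, 0.0513]
force: [-0.2, -1.7, -0.3]
position: [0.6179, -0.0498, 0.0513]
force: [-0.6, -11.0, -2.0]
position: [0.6177, -0.0483, 0.0513]
force: [0.4, -9.3, -1.6]
```

```bash
python3 -m crank '[[0,-0.1,0,0,0,0,255]]'|grep -E 'pos|^force'; python3 -m crank '[[0,0,0,0,0,0,255]]'|grep -E 'pos|^force'; python3 - <<'E'
from h import *
near()
p,d=save('wrist','w4')
for k in('stop_mid','stop_face','notch'): print(k,[(brd(r['point'])*1000).round(1).tolist()+[round(r['conf'],2)] for r in viewer.landmark_of('wrist',k)])
E
```

```text
position: [0.6176, -0.047, 0.0513]
force: [0.5, -7.4, -1.0]
position: [0.6175, -0.0468, 0.0513]
force: [-0.7, -4.6, -0.3]
t 6.7667 pos [ 0.6175 -0.0468  0.0513] rot [3.135 0.19  0.   ] F [-0.7 -4.6 -0.3] op -0.001083309009994534
board mm [ 60.4 -52.7] yaw 6.92
stop_mid [[62.7, -30.3, 0.9]]
stop_face []
notch []
```

```bash
python3 -m crank '[[0,-0.1,0,0,0,0,255]]'|grep -E 'pos|^force'; python3 -m crank '[[0,-0.1,0,0,0,0,255]]'|grep -E 'pos|^force'; python3 -m crank '[[0,-0.1,0,0,0,0,255]]'|grep -E 'pos|^force'; python3 -m crank '[[0,0,0,0,0,0,255]]'|grep -E 'pos|^force'
```

```text
position: [0.6174, -0.0459, 0.0513]
force: [-0.0, -5.6, -1.2]
position: [0.6173, -0.0447, 0.0513]
force: [0.7, -3.1, -0.9]
position: [0.6171, -0.0434, 0.0513]
force: [-0.3, -1.9, -0.7]
position: [0.617, -0.043, 0.0513]
force: [-0.4, -1.3, 0.4]
```

```bash
python3 - <<'E'
from h import *
near()
p,d=save('wrist','w5')
for k in('stop_mid','stop_face','notch'): print(k,[(brd(r['point'])*1000).round(1).tolist()+[round(r['conf'],2)] for r in viewer.landmark_of('wrist',k)])
E
```

```text
t 7.3 pos [ 0.617  -0.043   0.0513] rot [-3.136 -0.19   0.   ] F [-0.4 -1.3  0.4] op 0.0005635302770518517
board mm [ 60.4 -48.8] yaw 6.92
stop_mid [[61.8, -25.7, 0.69]]
stop_face []
notch []
```

View pics/w5.png

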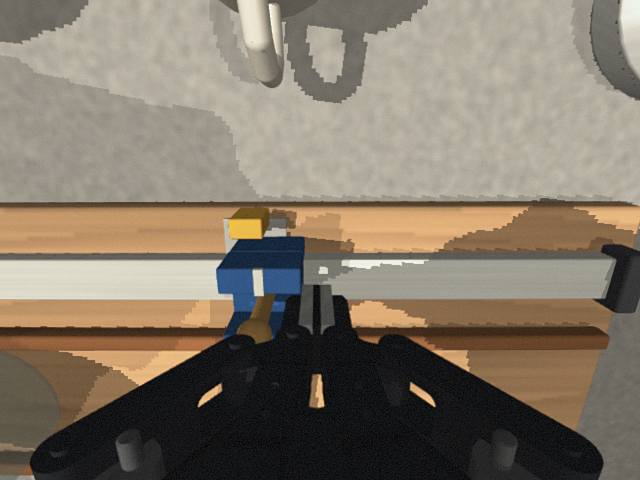

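The force has fallen to 1.3 N and the carriage is still against the fingers (edge u=302), so the pin is near the ridge crest. I'll keep advancing 1 mm at a time.

```bash
python3 -m crank '[[0,-0.1,0,0,0,0,255]]'|grep -E 'pos|^force'; python3 -m crank '[[0,-0.1,0,0,0,0,255]]'|grep -E 'pos|^force';python3 -m crank '[[0,0,0,0,0,0,255],[0,0,0,0,0,0,255]]'|grep -E 'pos|^force'; python3 - <<'E'
from h import *
near()
p,d=save('wrist','w6')
print([(brd(r['point'])*1000).round(1).tolist()+[round(r['conf'],2)] for r in viewer.landmark_of('wrist','stop_mid')])
m=(p[:,:,2]>1.6*p[:,:,0])&(p[:,:,2]>60); u=np.argwhere(m[240:300])[:,1]; print(u.min(),u.max())
E
```

```text
position: [0.617, -0.0423, 0.0512]
force: [0.7, -1.4, -0.3]
position: [0.6169, -0.0412, 0.0513]
force: [-1.0, 1.0, -0.2]
position: [0.6169, -0.0411, 0.0513]
force: [-0.9, 0.7, -0.6]
t 7.8333 pos [ 0.6169 -0.0411  0.0513] rot [-3.136 -0.19  -0.   ] F [-0.9  0.7 -0.6] op 0.0015382893515732464
board mm [ 60.5 -46.9] yaw 6.92
[[59.1, -16.6, 0.89]]
197 287
```

The snap is confirmed: the carriage's right edge jumped from u≈304 to 287 (about 8 mm), and the force is gone. Backing off and checking from above.

```bash
python3 -m crank '[[0,1.5,0,0,0,0,255],[0,0.5,-2,0,0,0,255],[0,0,-4,0,0,0,255],[0,0,-4,0,0,0,255],[0,0,-4,0,0,0,255]]'>/dev/null; python3 -m crank '[[0,0,-4,0,0,0,255],[0,0,0,0,0,0,255]]'|grep pos; python3 - <<'E'
from h import *
near()
for n in('wrist','top'):
  p,d=save(n,n[0]+'7')
  for k in('stop_mid','stop_face','notch','jar'): print(k,[(brd(r['point'])*1000).round(1).tolist()+[round(r['conf'],2)] for r in viewer.landmark_of(n,k)])
E
```

```text
position: [0.6222, -0.0625, 0.2399]
t 8.5167 pos [ 0.6222 -0.0625  0.2399] rot [3.133 0.189 0.019] F [1.1 0.4 1.1] op 0.0021159321127691587
board mm [ 63.2 -68.8] yaw 6.91
stop_mid [[60.0, -16.2, 0.7]]
stop_face [[-30.5, 6.1, 0.98]]
notch []
jar [[-172.7, 262.5, 0.85], [-191.1, 132.5, 0.65], [-25.4, 162.5, 0.56], [200.4, -235.9, 0.4]]
stop_mid [[231.8, -25.5, 0.59], [60.0, -12.1, 0.56]]
stop_face []
notch [[-33.8, 167.0, 0.31]]
jar [[-190.6, 129.9, 0.92], [-42.0, 357.5, 0.62], [-173.5, 267.8, 0.61], [235.4, 159.9, 0.59], [-34.1, 165.6, 0.56]]
```

View pics/w7.png

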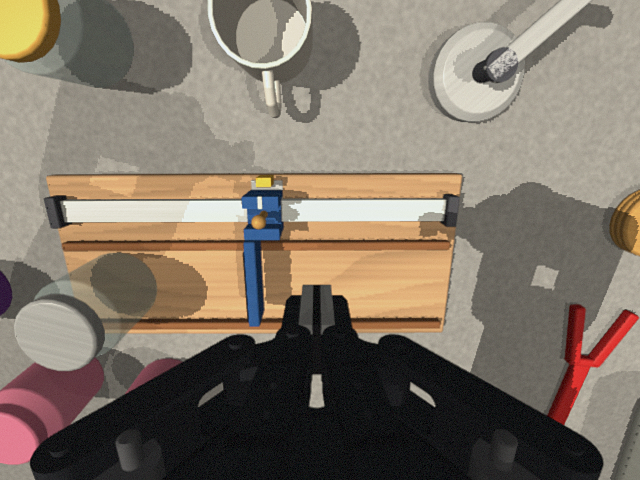

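The stop sits level with the yellow tab (carriage at u≈262, tab at u≈263), so it is clicked in; the jar's lid is at (58,335). Now I'll move to beyond the jar.

```bash
python3 -m crank '[[-1.17,-3.9,0,0,0,0,255],[-1.17,-3.9,0,0,0,0,255],[-1.17,-3.9,0,0,0,0,255],[-1.17,-3.9,0,0,0,0,255],[-1.17,-3.9,0,0,0,0,255]]'>/dev/null; python3 -m crank '[[-1.17,-3.9,0,0,0,0,255],[-1.17,-3.9,0,0,0,0,255],[-1.17,-3.9,0,0,0,0,255],[0,0,0,0,0,0,255],[0,0,0,0,0,0,255]]'>/dev/null; python3 - <<'E'
from h import *
near()
p,d=save('wrist','w8')
for k in('jar',): print(k,[np.round(r['point'],3).tolist()+(brd(r['point'])*1000).round(1).tolist()+[round(r['conf'],2)] for r in viewer.landmark_of('wrist',k)])
E
```

```text
t 9.85 pos [0.4879 0.2388 0.2311] rot [ 3.135  0.195 -0.   ] F [ 0.1 -0.4  0.4] op 0.0021290751045490914
board mm [-33.9 246.5] yaw 7.12
jar [[0.345, 0.108, -0.002, -191.9, 134.3, 0.91], [0.506, 0.161, 0.015, -25.6, 166.8, 0.87], [0.466, 0.353, 0.002, -41.9, 362.3, 0.65], [0.347, 0.243, -0.001, -173.8, 267.2, 0.58]]
```

View pics/w8.png

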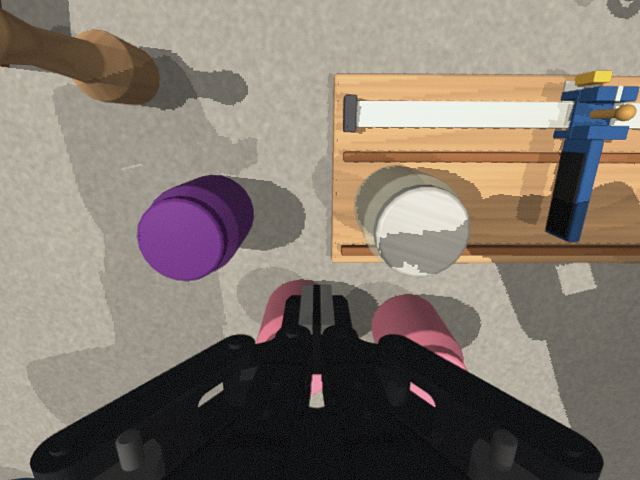

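The wrist view shows the jar's lid at (422,230) with clear space beyond it; the purple jar is at (190,235). I'll check the gripper's side profile with depth before lowering it next to the lid.

```bash
python3 - <<'E'
from h import *
c=viewer.calibration('wrist'); d=np.load('pics/w8.npy'); M=np.array(c['mount'])
v,u=np.mgrid[280:480:2,0:640:2]; v=v.ravel();u=u.ravel()
n=cv2.undistortPoints(np.c_[u,v].astype(float).reshape(-1,1,2),K(c),np.array(c['D']))[:,0]
X=np.c_[n,np.ones(len(n))]*d[v,u][:,None]; X=(X@M[:3,:3].T+M[:3,3])*1000
X=X[(d[v,u]>0)&(X[:,2]<10)]
for z in range(0,-130,-10):
    m=(X[:,2]<=z+5)&(X[:,2]>z-5)
    if m.any(): print(z,X[m,1].min().round(),X[m,1].max().round(),X[m,0].min().round(),X[m,0].max().round())
E
```

```text
-10 -13.0 13.0 5.0 10.0
-20 -13.0 14.0 4.0 10.0
-30 -13.0 14.0 4.0 10.0
-40 -21.0 21.0 -13.0 12.0
-50 -36.0 37.0 -13.0 12.0
-60 -44.0 45.0 -11.0 14.0
-70 -52.0 54.0 -11.0 17.0
-80 -60.0 61.0 -12.0 17.0
-90 -62.0 62.0 -4.0 19.0
-100 -54.0 54.0 10.0 20.0
```

The closed linkage flares out sideways to ±45 mm at lid height, but stays within ±14 mm along tool x. I'll turn the tool 90° so the narrow side pushes.

```bash
python3 -c "
from h import *
print(np.round(status.read_state()['joint_positions'],2), np.round(viewer.calibration('wrist')['mount'],3))"
python3 -m crank '[[0,0,0,0,0,0.12,255],[0,0,0,0,0,0.12,255],[0,0,0,0,0,0.12,255],[0,0,0,0,0,0.12,255],[0,0,0,0,0,0.12,255]]'>/dev/null; python3 -m crank '[[0,0,0,0,0,0.12,255],[0,0,0,0,0,0.12,255],[0,0,0,0,0,0.12,255],[0,0,0,0,0,0.12,255],[0,0,0,0,0,0.12,255]]'>/dev/null;python3 -m crank '[[0,0,0,0,0,0.12,255],[0,0,0,0,0,0.12,255],[0,0,0,0,0,0.12,255],[0,0,0,0,0,0.01,255],[0,0,0,0,0,0,255]]'; python3 -c "
from h import *
near(); print(np.round(status.read_state()['joint_positions'],2))"
```

```text
[ 0.37  0.34  1.67 -0.    1.13  1.82] [[ 0.    -0.952 -0.305  0.076]
 [ 1.     0.    -0.     0.   ]
 [ 0.001 -0.305  0.952 -0.143]
 [ 0.     0.     0.     1.   ]]
t: 11.2
position: [0.5054, 0.13, 0.2162]
tcp_rot: [-2.416, 1.824, 0.165]
force: [-0.1, -0.4, 0.1]
opening: 0.0
grip_force: 0.0
t 11.2 pos [0.5054 0.13   0.2162] rot [-2.416  1.824  0.165] F [-0.1 -0.4  0.1] op 6.660088823802472e-05
board mm [-29.6 136.3] yaw -74.02
[0.08 0.31 1.75 0.17 1.09 2.87]
```

Joint 6 stopped at its limit, so I'll turn the other way instead.

```bash
python3 -m crank '[[0,0,0,0,0,-0.121,255],[0,0,0,0,0,-0.121,255],[0,0,0,0,0,-0.121,255],[0,0,0,0,0,-0.121,255],[0,0,0,0,0,-0.121,255]]'>/dev/null; python3 -c "
from h import *
near(); print(np.round(status.read_state()['joint_positions'],2))"
```

```text
t 11.6167 pos [0.5053 0.1329 0.2167] rot [-2.832  0.996  0.105] F [-0.6  0.2  0.7] op 0.0005905410361121233
board mm [-29.4 139.2] yaw -38.42
[0.09 0.31 1.75 0.17 1.09 2.26]
```

```bash
python3 -m crank '[[0,0,0,0,0,-0.12,255],[0,0,0,0,0,-0.12,255],[0,0,0,0,0,-0.12,255],[0,0,0,0,0,-0.12,255],[0,0,0,0,0,-0.12,255]]'>/dev/null; python3 -m crank '[[0,0,0,0,0,-0.12,255],[0,0,0,0,0,-0.12,255],[0,0,0,0,0,-0.12,255],[0,0,0,0,0,-0.12,255],[0,0,0,0,0,-0.12,255]]'>/dev/null;python3 -m crank '[[0,0,0,0,0,-0.12,255],[0,0,0,0,0,-0.12,255],[0,0,0,0,0,-0.12,255],[0,0,0,0,0,0,255],[0,0,0,0,0,0,255]]'>/dev/null
cat >> h.py <<'E'
def todo(bx,by,z,yaw): # remaining turn and tool-axes shift (cm, after turn)
    s=near(); A=Ro.from_rotvec(s['tcp_rot']); y=np.radians(yaw)
    T=Ro.from_matrix(np.c_[[np.cos(y),np.sin(y),0],[np.sin(y),-np.cos(y),0],[0,0,-1]])
    Rb=np.array([[np.cos(R7),-np.sin(R7)],[np.sin(R7),np.cos(R7)]])
    g=np.r_[C+Rb@[bx,by],z]-s['position']
    print('turn',(A.inv()*T).as_rotvec().round(3),'shift cm',(T.inv().apply(g)*100).round(2),'j',np.round(s['joint_positions'],2))
E
python3 -c "
from h import *
todo(-.031,.246,.23,96.9)"
```

```text
t 12.8667 pos [0.5052 0.1329 0.2166] rot [-2.713 -1.266 -0.07 ] F [ 0.4  0.5 -0.3] op 0.0004440706705933539
board mm [-29.5 139.2] yaw 49.69
turn [-0.065 -0.145 -0.816] shift cm [10.68 -0.15 -1.34] j [0.09 0.31 1.75 0.17 1.09 0.71]
```

```bash
python3 -m crank '[[0,0,0,-0.0093,-0.0207,-0.1166,255],[0,0,0,-0.0093,-0.0207,-0.1166,255],[0,0,0,-0.0093,-0.0207,-0.1166,255],[0,0,0,-0.0093,-0.0207,-0.1166,255],[0,0,0,-0.0093,-0.0207,-0.1166,255]]'>/dev/null; python3 -m crank '[[0,0,0,-0.0093,-0.0207,-0.1166,255],[0,0,0,-0.0093,-0.0207,-0.1166,255],[0,0,0,0,0,0,255],[0,0,0,0,0,0,255]]'>/dev/null; python3 -m crank '[[3.56,-0.05,-0.45,0,0,0,255],[3.56,-0.05,-0.45,0,0,0,255],[3.56,-0.05,-0.45,0,0,0,255],[0,0,0,0,0,0,255],[0,0,0,0,0,0,255]]'>/dev/null
python3 -c "
from h import *
todo(-.031,.262,.068,96.9)"
```

```text
t 14.0333 pos [0.4902 0.2397 0.2301] rot [-2.084e+00 -2.351e+00 -1.000e-03] F [ 0.6 -0.6  0.3] op 0.005146389595030345
board mm [-31.6 247. ] yaw 96.9
turn [ 0.    -0.001 -0.   ] shift cm [ 1.5   0.06 16.21] j [0.37 0.34 1.66 0.   1.13 0.25]
```

```bash
python3 -m crank '[[0.3,0.06,4.05,0,0,0,255],[0,0,4.05,0,0,0,255],[0,0,4.05,0,0,0,255],[0,0,4.05,0,0,0,255],[0,0,0,0,0,0,255]]' | grep -E '^force|pos'; python3 -m crank '[[-1,0,0,0,0,0,255],[-0.5,0,0,0,0,0,255],[0,0,0,0,0,0,255]]'| grep -E '^force|pos'; python3 -m crank '[[-0.5,0,0,0,0,0,255],[-0.5,0,0,0,0,0,255],[-0.5,0,0,0,0,0,255]]'| grep -E '^force|pos'; python3 -c "from h import *;near()"
```

```text
position: [0.487, 0.2388, 0.0613]
force: [-2.0, -1.3, -1.0]
position: [0.4942, 0.2256, 0.0707]
force: [-0.4, 0.4, 0.5]
position: [0.4949, 0.2114, 0.0691]
force: [0.5, -0.1, -0.1]
t 14.95 pos [0.4949 0.2114 0.0691] rot [2.08  2.353 0.003] F [ 0.5 -0.1 -0.1] op 0.005438912206613256
board mm [-30.3 218.4] yaw 97.04
```

```bash
python3 -m crank '[[-0.4,0,0,0,0,0,255],[-0.4,0,0,0,0,0,255],[-0.4,0,0,0,0,0,255],[-0.4,0,0,0,0,0,255],[-0.4,0,0,0,0,0,255]]' | grep -E '^force|pos'; python3 -m crank '[[-0.4,0,0,0,0,0,255],[-0.4,0,0,0,0,0,255],[-0.4,0,0,0,0,0,255],[-0.4,0,0,0,0,0,255],[-0.4,0,0,0,0,0,255]]' | grep -E '^force|pos'; python3 - <<'E'
from h import *
near(); save('top','t9')
for k in('jar','stop_mid'): print(k,[(brd(r['point'])*1000).round(1).tolist()+[round(r['conf'],2)] for r in viewer.landmark_of('top',k) if abs(brd(r['point'])[0])<.1])
save('scene','s9')
print([(brd(r['point'])*1000).round(1).tolist()+[round(r['conf'],2)] for r in viewer.landmark_of('scene','jar') if abs(brd(r['point'])[0])<.1])
E
```

```text
position: [0.4975, 0.1923, 0.0688]
force: [-0.6, 6.9, 6.0]
position: [0.4999, 0.1724, 0.0687]
force: [-0.3, 5.3, 4.4]
t 15.7833 pos [0.4999 0.1724 0.0687] rot [2.081 2.353 0.004] F [-0.3  5.3  4.4] op -6.424154155551268e-05
board mm [-30.1 179.1] yaw 97.03
jar [[-29.0, 125.3, 0.92], [-43.6, 357.7, 0.66]]
stop_mid [[60.3, -14.2, 0.92]]
[[-44.2, 357.5, 0.8]]
```

View pics/s9.png

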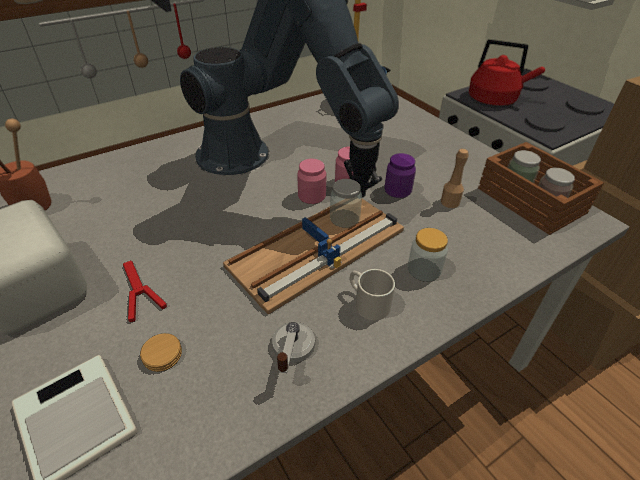

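The stop is still in its notch (14 mm short of centre, same as the notch reading) and the jar is upright, with the fingers behind it at (362,180). I'll check the lid's tilt because of the upward force.

```bash
python3 - <<'E'
from h import *
d=np.load('pics/t9.npy')
v,u=np.mgrid[150:320,180:440]; q=list(zip(u.ravel(),v.ravel())); q=[x for x in q if d[x[1],x[0]]>0]
P=world('top',q,d); B=np.array([brd(p) for p in P])
m=(P[:,2]>.115)&(P[:,2]<.145)&(np.hypot(B[:,0]+.03,B[:,1]-.125)<.05)
A=np.c_[B[m],np.ones(m.sum())]; s=np.linalg.lstsq(A,P[m,2],rcond=None)[0]; print(m.sum(),s.round(3),B[m].min(0),B[m].max(0),np.median(P[m,2]))
E
```

```text
576 [0.013 0.018 0.128] [-0.06667108  0.09004805] [0.00631688 0.13405634] 0.130156397525699
```

```bash
python3 -m crank '[[0.4,0,0,0,0,0,255],[0,0,0.5,0,0,0,255],[-0.3,0,0,0,0,0,255],[-0.3,0,0,0,0,0,255],[-0.3,0,0,0,0,0,255]]' | grep -E '^force|pos'; python3 -m crank '[[-0.3,0,0,0,0,0,255],[-0.3,0,0,0,0,0,255],[-0.3,0,0,0,0,0,255],[-0.3,0,0,0,0,0,255],[-0.3,0,0,0,0,0,255]]' | grep -E '^force|pos'; python3 -m crank '[[-0.3,0,0,0,0,0,255],[-0.3,0,0,0,0,0,255],[-0.3,0,0,0,0,0,255],[-0.3,0,0,0,0,0,255],[-0.3,0,0,0,0,0,255]]' | grep -E '^force|pos'; python3 -m crank '[[-0.3,0,0,0,0,0,255],[-0.3,0,0,0,0,0,255],[-0.3,0,0,0,0,0,255],[-0.3,0,0,0,0,0,255],[-0.2,0,0,0,0,0,255]]' | grep -E '^force|pos'; python3 - <<'E'
from h import *
near(); save('top','t10')
for k in('jar','stop_mid','stop_face'): print(k,[(brd(r['point'])*1000).round(1).tolist()+[round(r['conf'],2)] for r in viewer.landmark_of('top',k) if abs(brd(r['point'])[0])<.1])
E
```

```text
position: [0.5, 0.1671, 0.063]
force: [-0.5, 4.2, 2.4]
position: [0.5018, 0.1519, 0.063]
force: [-0.4, 3.8, 1.6]
position: [0.5036, 0.137, 0.063]
force: [-0.7, 4.0, 1.6]
position: [0.5053, 0.123, 0.063]
force: [-0.5, 3.5, 1.7]
t 17.7 pos [0.5053 0.123  0.063 ] rot [2.081e+00 2.353e+00 1.000e-03] F [-0.5  3.5  1.7] op -0.0036195729411778003
board mm [-30.6 129.5] yaw 97.04
jar [[-32.5, 79.0, 0.67], [-44.3, 357.9, 0.61]]
stop_mid [[59.9, -12.1, 0.62]]
stop_face [[-32.0, 7.1, 0.88]]
```

```bash
python3 -m crank '[[-0.3,0,0,0,0,0,255],[-0.3,0,0,0,0,0,255],[-0.3,0,0,0,0,0,255],[-0.3,0,0,0,0,0,255],[-0.3,0,0,0,0,0,255]]' | grep -E '^force|pos'; python3 -m crank '[[-0.2,0,0,0,0,0,255],[-0.2,0,0,0,0,0,255],[0,0,0,0,0,0,255]]' | grep -E '^force|pos';  python3 -c "from h import *;near()"
```

```text
position: [0.5072, 0.1082, 0.063]
force: [-0.6, 5.2, 2.4]
position: [0.5076, 0.1041, 0.0629]
force: [-0.9, 2.8, 0.8]
t 18.5667 pos [0.5076 0.1041 0.0629] rot [2.081e+00 2.353e+00 1.000e-03] F [-0.9  2.8  0.8] op -0.0011618833079367133
board mm [-30.5 110.4] yaw 97.02
```

```bash
python3 -m crank '[[-0.1,0,0,0,0,0,255],[-0.1,0,0,0,0,0,255]]' | grep -E '^force|pos'; python3 -m crank '[[-0.1,0,0,0,0,0,255]]' | grep -E '^force|pos';  python3 -c "from h import *;near()"
```

```text
position: [0.5079, 0.1026, 0.063]
force: [-0.9, 5.3, 3.0]
position: [0.508, 0.1016, 0.063]
force: [-0.9, 4.8, 1.6]
t 18.8167 pos [0.508  0.1016 0.063 ] rot [2.081e+00 2.354e+00 1.000e-03] F [-0.9  4.8  1.6] op -0.0003090191642784896
board mm [-30.5 107.8] yaw 97.05
```

```bash
for i in 1; do python3 -m crank '[[-0.1,0,0,0,0,0,255]]' | grep -E '^force|pos'; done; python3 -m crank '[[-0.1,0,0,0,0,0,255]]' | grep -E '^force|pos'; python3 -m crank '[[-0.1,0,0,0,0,0,255]]' | grep -E '^force|pos'
```

```text
position: [0.5081, 0.1005, 0.063]
force: [-0.3, 4.2, 2.2]
position: [0.5082, 0.0995, 0.063]
force: [-1.2, 4.5, 2.4]
position: [0.5084, 0.0985, 0.063]
force: [-0.0, 4.2, 2.8]
```

```bash
python3 -m crank '[[-0.1,0,0,0,0,0,255]]' | grep -E '^force|pos'; python3 -m crank '[[-0.1,0,0,0,0,0,255]]' | grep -E '^force|pos'; python3 - <<'E'
from h import *
near(); 
for n in('top','scene'):
  p,_=save(n,n[0]+'11')
  for k in('jar','stop_mid','stop_face'): print(k,[(brd(r['point'])*1000).round(1).tolist()+[round(r['conf'],2)] for r in viewer.landmark_of(n,k) if abs(brd(r['point'])[0])<.1])
  if n=='scene': cv2.imwrite('pics/s11c.png',cv2.resize(p[160:310,210:420,::-1],None,fx=3.8,fy=3.8,interpolation=cv2.INTER_CUBIC))
E
```

```text
position: [0.5085, 0.0975, 0.063]
force: [0.2, 4.7, 2.5]
position: [0.5086, 0.0965, 0.063]
force: [0.4, 5.2, 2.3]
t 19.2333 pos [0.5086 0.0965 0.063 ] rot [2.081e+00 2.354e+00 1.000e-03] F [0.4 5.2 2.3] op -0.0006792306424999985
board mm [-30.5 102.7] yaw 97.04
jar [[-41.1, 361.7, 0.97], [-29.2, 48.7, 0.63]]
stop_mid [[60.1, -14.6, 0.69]]
stop_face [[-30.1, 6.4, 0.98]]
jar [[-30.6, 53.3, 0.85], [-41.0, 354.6, 0.67], [45.1, -463.3, 0.44]]
stop_mid [[64.1, -16.0, 0.92]]
stop_face [[-29.4, 10.6, 0.6]]
```

View pics/s11c.png

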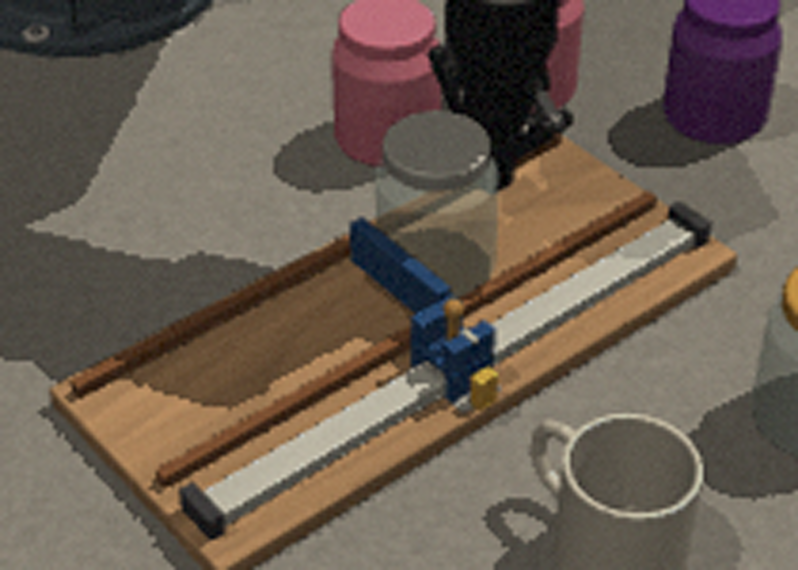

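The crop shows the jar (about px 437,230) practically at the stop's arm, with the stop still beside the yellow tab. A few finer steps, watching the force.

```bash
python3 -m crank '[[-0.05,0,0,0,0,0,255]]' | grep -E '^force|pos'; python3 -m crank '[[-0.05,0,0,0,0,0,255]]' | grep -E '^force|pos';python3 -m crank '[[-0.05,0,0,0,0,0,255]]' | grep -E '^force|pos'
```

```text
position: [0.5087, 0.0962, 0.063]
force: [-0.9, 4.0, 3.3]
position: [0.5088, 0.0958, 0.0631]
force: [-0.7, 5.7, 3.1]
position: [0.5089, 0.0953, 0.0631]
force: [-1.3, 5.5, 3.0]
```

```bash
python3 -m crank '[[-0.05,0,0,0,0,0,255]]' | grep -E '^force|pos'; python3 -m crank '[[-0.05,0,0,0,0,0,255]]' | grep -E '^force|pos';python3 -m crank '[[-0.05,0,0,0,0,0,255]]' | grep -E '^force|pos'
```

```text
position: [0.5089, 0.0948, 0.0631]
force: [-0.7, 4.5, 2.8]
position: [0.509, 0.0944, 0.0631]
force: [-1.4, 7.8, 4.3]
position: [0.5091, 0.0941, 0.0632]
force: [-0.8, 9.7, 3.8]
```

There is the contact: the force rose from 4.5 to 9.7 N within 1 mm. Retreating and checking.

```bash
python3 -m crank '[[0.5,0,0,0,0,0,255],[2,0,0,0,0,0,255],[3,0,0,0,0,0,255],[2,0,-3,0,0,0,255],[0,0,-4,0,0,0,255]]'>/dev/null;  python3 -m crank '[[2,0,-4,0,0,0,255],[3,0,-4,0,0,0,255],[3,0,0,0,0,0,255],[3,0,0,0,0,0,255],[0,0,0,0,0,0,255]]'| grep -E '^force|pos'; python3 - <<'E'
from h import *
near(); 
for n in('top','scene'):
  p,_=save(n,n[0]+'12')
  for k in('jar','stop_mid','stop_face','notch'): print(k,[(brd(r['point'])*1000).round(1).tolist()+[round(r['conf'],2)] for r in viewer.landmark_of(n,k) if abs(brd(r['point'])[0])<.1])
  if n=='top': cv2.imwrite('pics/t12c.png',cv2.resize(p[160:310,210:430,::-1],None,fx=3.6,fy=3.6,interpolation=cv2.INTER_CUBIC))
E
```

```text
position: [0.4864, 0.2746, 0.2041]
force: [0.9, 0.5, -0.6]
t 20.9667 pos [0.4864 0.2746 0.2041] rot [2.077 2.356 0.003] F [ 0.9  0.5 -0.6] op 0.0003788149137045266
board mm [-31.2 282.2] yaw 97.19
jar [[-30.9, 46.0, 0.72], [94.4, 434.2, 0.39]]
stop_mid [[60.9, -14.9, 0.75], [43.5, -462.3, 0.52]]
stop_face [[-36.0, 4.7, 0.6], [-28.8, 47.9, 0.27]]
notch [[65.1, -10.9, 0.59], [61.8, -15.8, 0.32]]
jar [[-41.0, 352.8, 0.6], [-30.1, 50.9, 0.57]]
stop_mid [[65.7, -18.5, 0.67]]
stop_face [[-30.5, 7.5, 0.88]]
notch [[59.3, -11.6, 0.55]]
```

View pics/t12c.png

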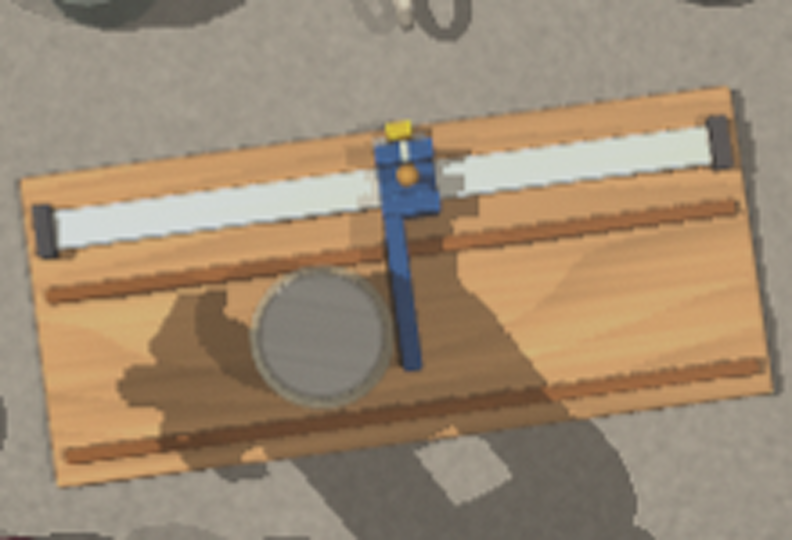

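The top crop shows the jar (320,335) touching the stop's arm at (392,320), and the carriage (407,175) level with the yellow tab (398,130). The robot is clear of everything.

```bash
python3 -c "
from rig import job
print(job.hand_in())"
```

```text
the job is handed in; nothing more can be done
None
```

I handed the job in after about 21 s of the 64 s allowed: the stop is clicked into its notch at the yellow marker, the steel-lidded jar stands upright against it, and the arm is clear; no verdict was shown at hand-in.

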